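Close and latch the roaster's chaff box

ROBOT

A 7-joint arm with a two-finger parallel gripper is mounted at the origin on the work surface. World frame = base frame: x ahead of the robot, y to its left, z up, the work surface at z = 0. Lengths are in m, angles in rad, forces in N, time in s.
With the tool pointing down it reaches from about 0.425 to 0.925 m from the base axis. Payload 6.8 kg.
Tool frame: the origin (TCP) lies at the very end of the fingers, on their centre line; the grasp point (between the pads) lies bot.grip_point_offset behind it (bot.grip_point_offset is the distance from the TCP to the grasp point, in m); z points along the fingers, y is the line along which they close (so a half turn about z gives the same grasp; the last joint's range is limited). The gripper opens to 85 mm and grips with 20 to 120 N. Pads are 22 mm wide; open, the fingers measure 114 mm over their backs; the gripper's body (76 mm by 85 mm) begins 54 mm behind the grasp point. The pads swing forward as they close: fully open they stand 13 mm farther back than shut.
Start: joints at [1.069, 0.477, 0.022, 1.555, -0.011, 1.109, -0.083], TCP at [0.259, -0.623, 0.231] pointing down, gripper open.
Joint ranges: [-2.96, 2.96], [-0.34, 2.1], [-1.41, 1.46], [0.24, 2.44], [-1.37, 4.51], [0.17, 1.92], [-2.96, 2.96]. Speed limits (rad/s): [2.39, 2.39, 3.14, 3.14, 3.14, 3.14, 3.14].

INTERFACE

Orientations are given as a unit quaternion [w, x, y, z].
In Python, from station import bot, imaging gives the robot as it stands. The module is installed in compiled form; this text tells all that it offers.
- The arm moves only by the tool carry_out, never from a script. Its argument "targets" is one flat list of numbers, 5 for each row, row after row: the closure in counts, from 0 (fully open) to 255 (shut), then the shift along the world's x, y, z in mm, then the turn about the world's z in degrees. A call has 1 to 20 rows; each row shifts and turns the commanded pose from where the row before left it; what a row does not reach is not made up. A row lasts 1/10 s, in which the tool goes at most 50 mm and 8.59 degrees, less where a joint would pass 70% of its speed; a pose out of reach is approached as far as the arm can. A call is refused whole if a number of a shift passes 50 or a number of a turn 8.59, either way. A call with a gripper value outside its range is refused whole. The fingers move at their own pace and stop on an object; "newtons" is the grip in N (left out, the last holds). Time passes only in rows, so rows that do not move let the fingers close. It gives the time, the measured TCP pose, the force, the opening and the grip force at its end, in the units of the state.
- bot.get_obs(): the state, without advancing time (a new reading comes with each control period).
- imaging.read_camera(name): name is "scene" or "side" or "wrist"; returns a dict with "frame" (480x640x3 uint8, red, green, blue), "fov_y" (degrees; the focal length in pixels is half the picture's height over the tangent of half this angle, whatever the lens; pixels are square), "cx", "cy" (the principal point, pixels), "pose" (4x4, takes a point from camera to world coordinates); the wrist camera has in their place "tool_from_camera" (4x4, takes a point from camera to tool coordinates, whose origin is the TCP and whose axes are the flange's). Camera axes: x right, y up, looking along -z (the intrinsics and any distortion apply to the point x, -y, -z); pixel columns grow to the right and rows downward; lengths in m; the calibration is good to about 2 mm. A picture is of the moment at which its call begins: read the wrist's pose just before it. There is no depth.
- bot.hand_in(): hands the job in; it is judged then, once.
The state is a dict: "t": time; "q": joint angles; "joint_vel": joint speeds; "joint_torque": joint torques, N m; "eef_pos": TCP position; "tool_rot": TCP orientation; "contact_force": force on the tool from outside, world axes, zero at the start; "torque": the same for the moment, N m; "gripper_width": opening from 0.0 (shut) to 1.0 (fully open); "grasp_force": force on a finger pad.
Only numpy, scipy, OpenCV 4.12 (cv2) and the standard library are available. Lean on these libraries where they do the work, as an engineer would, in place of code of your own. Each camera call takes 0.05 s, during which the arm holds its last target. There are 200 camera calls.

TASK

Close the chaff box: take the loose cover plate by its handle and lower it gently, without dropping it, so that both dowel pins come up through its two holes and it lies flush on the rim. Then lock it: press down the latch tab on the sliding bolt and, keeping it pressed, push the bolt over the cover's edge to its forward place, and let go so that the tab springs back up there. Leave the other things on the counter standing where they are.

Things in the scene. Friction and masses are not known exactly. Their poses are not given: they have to be found in the camera images.
- box: Grey steel chaff box of a coffee roaster, fixed to the counter, 150 (x) by 200 (y) by 60 mm high, open on top inside a flat rim. Origin: centre of its underside; x points away from the bolt's side (which faces the robot), y along the long side, z up. On the -x side a plinth (x -165 to -75 mm, 56 mm wide, 68 mm high, two guide rails up to 80 mm) carries the sliding bolt.
- seat (a point): Middle of the box's rim, 60 mm above the counter, box's axes: the cover's origin is here when the cover is fully home.
- pin_left (a point): Top of the upright steel dowel pin on the rim at the box's y = +78 mm, x = 0. Pin 12 mm in diameter, 20 mm high above the rim (top 80 mm above the counter); its upper 10 mm taper to 5 mm.
- pin_right (a point): Top of the like pin at y = -78 mm, x = 0.
- cover: Loose flat aluminium cover plate, 130 (x) by 190 (y) by 8 mm, 0.3 to 0.6 kg, lying flat on the counter. Origin: centre of its underside; z up. Two round through holes, 14.5 mm in diameter, at y = +78 and -78 mm, x = 0, and a bridge handle on top. It fits either way round (half a turn about z makes no difference).
- handle (a point): Middle of the cover's handle bar, 48 mm above the cover's underside, cover's axes. Dark steel bar 76 mm long (cover's x), 12 mm wide (y), 14 mm high, on a 10 mm thick post near each end (x = +-32 mm); 33 mm of free height between plate and bar.
- hole_a (a point): Centre of the cover's hole at y = +78 mm, at the underside.
- hole_b (a point): Centre of the cover's hole at y = -78 mm, at the underside.
- bolt (a joint): Travel of the steel sliding bolt along the box's +x, m: 0 drawn back (start), 0.0265 to 0.029 (end stop) latched forward, its 36 mm wide, 8 mm thick tongue then 17 mm over the cover's edge, 2.5 mm above a seated cover. 2 N of friction; stays where left. Unless the tab is held down by 4 mm or more, a hidden tooth blocks it after 1.5 mm.
- wall_back (a point): Middle of the upper edge of the back face (towards the box's -x) of the bolt's upright thumb wall, 112 mm above the counter, box's axes. Steel wall 8 mm thick (x), 36 mm wide (y), 34 mm high above the bolt; moves with the bolt; the tab lies just behind it.
- tab (a joint): How far the latch tab is pressed down, m: 0 up, 0.008 at its stop; spring, 2 N at first, 6 N at the stop. Past 0.004 it frees the bolt. Let go between the two latched places it stays down; it springs up only at the drawn-back and the forward place.
- tab_top (a point): Centre of the top of the latch tab, a dark steel pad 44 mm long (box x), 30 mm wide, riding on the bolt behind the thumb wall; top 92.5 mm above the counter when up, 84.5 fully down. Box's axes; the wall's back face is 25 mm ahead (+x) of this point, the other sides are open. With the tab held down, pushing forward against the wall moves the bolt.
- tamper: Bystander: steel coffee tamper, standing, 58 mm across, 88 mm tall; origin centre of its foot.
- brush: Bystander: hand brush lying flat, about 170 mm long, handle towards the robot; origin under its middle.
- pitcher: Bystander: steel milk pitcher with a side handle, 80 mm across, 105 mm tall; origin centre of its foot.
- cup: Bystander: white ceramic cup without handle, 92 mm across, 65 mm tall; origin centre of its foot.
- jar: Bystander: amber glass jar with lid, 90 mm across, 130 mm tall; origin centre of its foot.
- saucer_cup: Bystander: white ceramic mug, 80 mm across, 55 mm tall; origin centre of its foot.
- can: Bystander: metal can with paper label, 74 mm across, 120 mm tall; origin centre of its foot.
There are look-alikes about, which are no part of the job. Leave any turquoise look-alike of the cover alone.

How it is judged:
On the way, in this order (a step that is already met when the one before it is completed fails the run):
1. the cover lies flush on the rim with both pins through its holes (horizontal distance between cover and seat below 0.004 m and z of cover in the frame of seat between -0.002 and 0.002 m and angle between the y axis of cover and the y axis of box, either way round below 0.04 rad and angle between cover's own z axis and vertical below 0.02 rad), for 0.2 s.
2. the bolt is forward over the cover and its tab has sprung up (value of joint bolt above 0.025 m and value of joint tab below 0.002 m), for 0.2 s.
At the end, for the whole second after the job is handed in: The cover rests on the box, pins through both holes, underside within 2 mm of the rim, centred within 4 mm, square within 0.04 rad, level within 0.02 rad; bolt over 25 mm forward, tab up (pressed under 2 mm); other things upright (tilt under 0.6 rad), within 40 mm of their starts (all of step 1 and all of step 2 and linear speed of cover below 0.02 m/s and not (distance of any of tamper, brush, pitcher, cup, jar, saucer_cup, can from where it was at the start of the episode above 0.04 m or angle between any of tamper, brush, pitcher, cup, jar, saucer_cup, can's own z axis and vertical above 0.6 rad)); the robot touches nothing.
It fails at once if the cover is dropped: it falls freely by more than about 6 mm over the box (horizontal distance between cover and seat below 0.06 m and linear speed of cover above 0.35 m/s and contact force between the fingers and cover below 0.3 N).
It fails at once if another thing on the counter is moved by more than 40 mm or knocked over (distance of any of tamper, brush, pitcher, cup, jar, saucer_cup, can from where it was at the start of the episode above 0.04 m or angle between any of tamper, brush, pitcher, cup, jar, saucer_cup, can's own z axis and vertical above 0.6 rad).
It also fails if it takes over 58 s, if anything falls off the work surface, if the arm or the gripper's body presses on something with over 40 N, if the wrist force passes 120 N, or if a joint passes its speed limit or range.

## Working session

There is one attempt and no reset: what is moved stays moved. The work goes in short steps, Python scripts to look and compute and a tool call to move; the robot and the scene stay as the last step left them, time stands still between calls to the robot, and variables do not carry over. Pictures are saved under pics/ and viewed, at most 13 in all, crops included, and the job is handed in when it is done.

Besides the shell and the picture viewer there is one more tool, called after "Call:" as name(argument=value, ...) on one line, values as JSON. carry_out: Moves the arm, as the interface text tells. Its arguments: {"type":"object","properties":{"targets":{"type":"array","items":{"type":"number"}},"newtons":{"type":"number"}},"required":["targets"]}

```bash
mkdir -p pics; ls
python3 - <<'E'
from station import bot, imaging
import cv2, numpy as np
o=bot.get_obs(); print({k:np.round(v,4) for k,v in o.items()}, bot.grip_point_offset)
for n in ["scene","side","wrist"]:
    d=imaging.read_camera(n)
    print(n,{k:(np.round(v,4) if not isinstance(v,str) else v) for k,v in d.items() if k!="frame"})
    cv2.imwrite(f"pics/{n}0.png",d["frame"][:,:,::-1])
    np.save(f"pics/{n}0.npy",d,allow_pickle=True)
E
```

```text
pics
{'t': np.float64(0.0), 'q': array([ 1.0689,  0.4778,  0.0223,  1.5565, -0.0115,  1.1093, -0.0831]), 'joint_vel': array([ 0.0015,  0.0004,  0.0007,  0.0017, -0.0003, -0.0001,  0.0024]), 'joint_torque': array([-8.00000e-04, -5.96463e+01,  1.60780e+00, -2.81205e+01,
        1.24000e-02,  9.20000e-03,  1.00000e-04]), 'eef_pos': array([ 0.2588, -0.6228,  0.2303]), 'tool_rot': array([-9.000e-04,  9.807e-01,  1.957e-01, -3.000e-04]), 'contact_force': array([ 0.3534, -0.7504, -0.5576]), 'torque': array([-0.0102,  0.0027,  0.0088]), 'grasp_force': np.float64(0.0), 'gripper_width': np.float64(0.998)} 0.0187
scene {'fov_y': np.float64(45.1155), 'cx': np.float64(314.5393), 'cy': np.float64(248.823), 'pose': array([[ 8.1510e-01, -4.9970e-01,  2.9310e-01,  9.9360e-01],
       [ 5.7930e-01,  7.0290e-01, -4.1280e-01, -5.0970e-01],
       [ 3.0000e-04,  5.0630e-01,  8.6240e-01,  1.3803e+00],
       [ 0.0000e+00,  0.0000e+00,  0.0000e+00,  1.0000e+00]])}
side {'fov_y': np.float64(55.4357), 'cx': np.float64(314.6244), 'cy': np.float64(246.4898), 'pose': array([[-0.806 ,  0.2778, -0.5226,  0.0315],
       [-0.5919, -0.3863,  0.7074,  0.78  ],
       [-0.0053,  0.8795,  0.4758,  0.5679],
       [ 0.    ,  0.    ,  0.    ,  1.    ]])}
wrist {'fov_y': np.float64(60.0333), 'cx': np.float64(310.6591), 'cy': np.float64(236.5631), 'tool_from_camera': array([[-3.000e-04,  9.563e-01,  2.923e-01,  7.470e-02],
       [ 1.000e+00,  2.000e-04,  4.000e-04,  4.000e-04],
       [ 3.000e-04,  2.923e-01, -9.563e-01, -1.420e-01],
       [ 0.000e+00,  0.000e+00,  0.000e+00,  1.000e+00]])}
```

View pics/scene0.png

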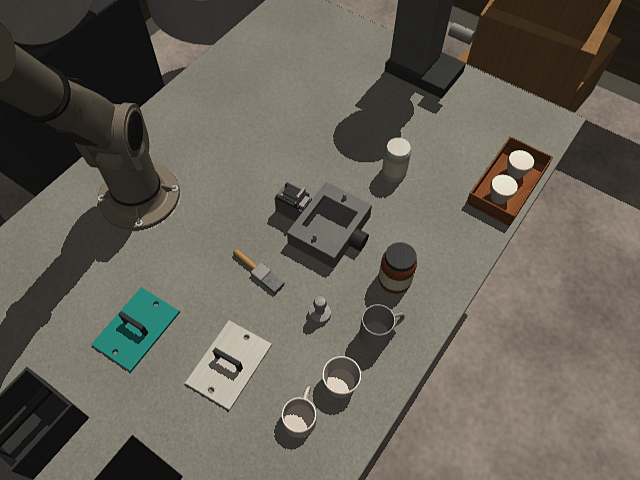

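View pics/side0.png

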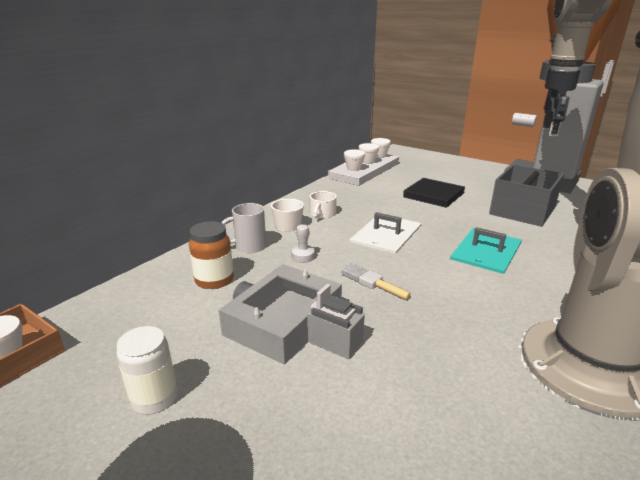

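The scene view shows the cream cover around (229,364), with holes near (253,338) and (211,390). The turquoise look-alike is at (136,328). The box is around (328,225), with pins near (343,197) and (314,238), and the bolt near (292,195). In the side view the pins are near (306,274) and (257,312).

```bash
cat > h.py <<'E'
import numpy as np, cv2
from scipy.spatial.transform import Rotation as R
from station import bot, imaging
def grab(n, save=None):
    o=bot.get_obs(); d=imaging.read_camera(n)
    if n=="wrist":
        T=np.eye(4); w,x,y,z=o["tool_rot"]; T[:3,:3]=R.from_quat([x,y,z,w]).as_matrix(); T[:3,3]=o["eef_pos"]
        d["pose"]=T@d["tool_from_camera"]
    if save: np.save(f"pics/{save}.npy",d,allow_pickle=True); cv2.imwrite(f"pics/{save}.png",d["frame"][:,:,::-1])
    return d
def load(s): return np.load(f"pics/{s}.npy",allow_pickle=True).item()
def f(d): return 240/np.tan(np.radians(d["fov_y"])/2)
def ray(d,uv):
    v=np.array([(uv[0]-d["cx"])/f(d),-(uv[1]-d["cy"])/f(d),-1.]); P=np.asarray(d["pose"])
    return P[:3,3], P[:3,:3]@v
def onz(d,uv,z):
    o,v=ray(d,uv); return o+v*(z-o[2])/v[2]
def proj(d,p):
    P=np.asarray(d["pose"]); c=P[:3,:3].T@(np.asarray(p)-P[:3,3])
    return np.array([d["cx"]+f(d)*c[0]/-c[2], d["cy"]-f(d)*c[1]/-c[2]])
def tri(a,b):
    (o1,v1),(o2,v2)=a,b
    s=np.linalg.lstsq(np.c_[v1,-v2],o2-o1,rcond=None)[0]
    p,q=o1+s[0]*v1,o2+s[1]*v2; return (p+q)/2,np.linalg.norm(p-q)
E
python3 - <<'E'
from h import *
np.set_printoptions(precision=4,suppress=True)
s,w=load("scene0"),load("side0")
for uv in [(253,338),(211,390)]: print("hole",onz(s,uv,.008))
print("handle",onz(s,(228,358),.055))
for a,b in [((344,196),(257,312)),((314,237),(306,273))]: print("pin",onz(s,a,.08),onz(w,b,.08),tri(ray(s,a),ray(w,b)))
hsv=cv2.cvtColor(s["frame"],cv2.COLOR_RGB2HSV); m=cv2.inRange(hsv,(0,0,150),(180,70,255)); m[:300]=0;m[420:]=0;m[:,285:]=0
c=max(cv2.findContours(m,0,2)[0],key=cv2.contourArea); r=cv2.minAreaRect(c); print(r, cv2.contourArea(c))
b=[onz(s,p,.008) for p in cv2.approxPolyDP(c,8,True)[:,0]]; print(np.array(b), [np.linalg.norm(b[i]-b[i-1]) for i in range(len(b))])
crop=lambda d,x,y,W,H,k:cv2.resize(d["frame"][y:y+H,x:x+W,::-1],None,fx=k,fy=k,interpolation=cv2.INTER_CUBIC)
cv2.imwrite("pics/c1.png",np.hstack([crop(s,265,170,120,110,3.3),crop(w,215,255,160,110,3.3)])[:, :800])
E
```

```text
hole [ 0.5518 -0.1558  0.008 ]
hole [ 0.5524 -0.3188  0.008 ]
handle [ 0.5499 -0.2425  0.055 ]
pin [0.5201 0.2974 0.08  ] [0.5058 0.3114 0.08  ] (array([0.5159, 0.3027, 0.0704]), np.float64(0.0018359373603417059))
pin [0.5296 0.1414 0.08  ] [0.5148 0.1557 0.08  ] (array([0.5251, 0.145 , 0.0709]), np.float64(0.0030688833181130755))
((227.97280883789062, 362.692138671875), (51.77311325073242, 79.74685668945312), 32.82854461669922) 3814.0
[[ 0.4689 -0.1544  0.008 ]
 [ 0.4881 -0.3403  0.008 ]
 [ 0.6154 -0.327   0.008 ]
 [ 0.597  -0.14    0.008 ]] [np.float64(0.12897443289818986), np.float64(0.1868459363588652), np.float64(0.12799166841149434), np.float64(0.18790817772185928)]
```

View pics/c1.png

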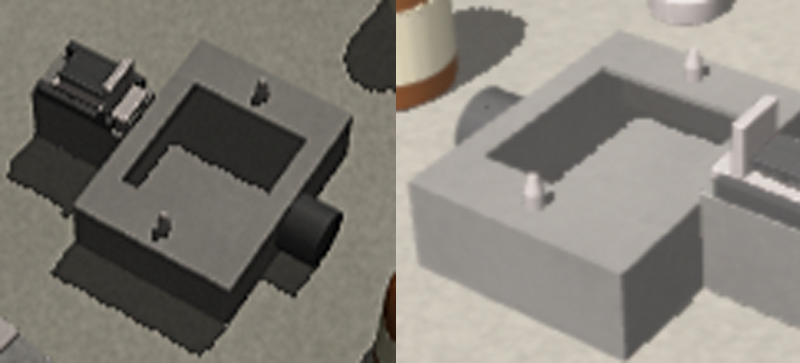

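The crop gives sharper pin tops. In the scene view they're at (344.4,194.2) and (314.4,234.5), and in the side view at (256.5,307.7) and (305.6,269.8). The bolt with its thumb wall sits on the -x side of the box. Next I'll move over the cover for a wrist view.

Call:
carry_out(targets=[0, 23.6, 32, 2, -1.4, 0, 23.6, 32, 2, -1.4, 0, 23.6, 32, 2, -1.4, 0, 23.6, 32, 2, -1.4, 0, 23.6, 32, 2, -1.4, 0, 23.6, 32, 2, -1.4, 0, 23.6, 32, 2, -1.4, 0, 23.6, 32, 2, -1.4, 0, 23.6, 32, 2, -1.4, 0, 23.6, 32, 2, -1.4, 0, 23.6, 32, 2, -1.4, 0, 23.6, 32, 2, -1.4, 0, 0, 0, 0, 0, 0, 0, 0, 0, 0])

```text
t: 1.55
eef_pos: [0.5425, -0.2382, 0.255]
tool_rot: [-0.0, 0.999, 0.052, -0.0]
contact_force: [0.2, -1.0, -0.1]
gripper_width: 0.999
grasp_force: 0.0
```

Run:
```python
from h import *
np.set_printoptions(precision=4,suppress=True)
s,w=load("scene0"),load("side0")
for a,b in [((344.4,194.2),(256.5,307.7)),((314.4,234.5),(305.6,269.8))]: print("pin",onz(s,a,.08),onz(w,b,.08),tri(ray(s,a),ray(w,b)))
o=bot.get_obs(); print(o["t"],o["eef_pos"],o["tool_rot"])
d=grab("wrist","w1")
```

```text
pin [0.5176 0.3031 0.08  ] [0.5153 0.3024 0.08  ] (array([0.5166, 0.3026, 0.0796]), np.float64(0.002154038686388833))
pin [0.5259 0.1483 0.08  ] [0.523  0.1463 0.08  ] (array([0.5245, 0.1472, 0.0799]), np.float64(0.0035106163524701306))
1.55 [ 0.5425 -0.2382  0.255 ] [-0.0001  0.9987  0.0517 -0.0003]
```

View pics/w1.png

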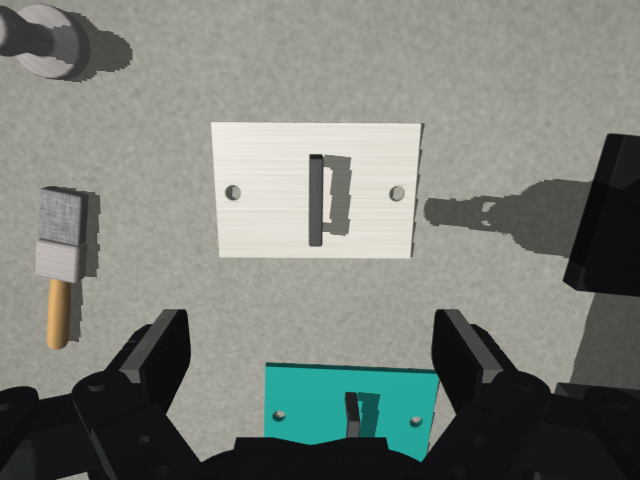

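The wrist view shows the cover with hole A at about (233,193) and hole B at about (397,193). The handle bar runs from (316,155) to (315,246). The pin triangulation agrees with the given numbers: height 80 mm and spacing 156 mm.

Run:
```python
from h import *
np.set_printoptions(precision=4,suppress=True)
d=load("w1"); hsv=cv2.cvtColor(d["frame"],cv2.COLOR_RGB2HSV)
m=cv2.inRange(hsv,(0,0,165),(180,80,255)); m[:,:200]=0;m[300:]=0
c,h=cv2.findContours(m,cv2.RETR_CCOMP,2); i=max(range(len(c)),key=lambda i:cv2.contourArea(c[i]))
b=[onz(d,p,.008) for p in cv2.approxPolyDP(c[i],8,True)[:,0]]; print(np.array(b),np.mean(b,0))
P=[]
for j in range(len(c)):
    if h[0][j][3]==i and cv2.contourArea(c[j])>40:
        e=cv2.minEnclosingCircle(c[j]); p=onz(d,e[0],.008); print(e,p); 
        if e[1]<15:P.append(p)
if len(P)==2: print(np.linalg.norm(P[0]-P[1]),(P[0]+P[1])/2,np.degrees(np.arctan2(*(P[0]-P[1])[:2])))
bar=cv2.inRange(d["frame"],(0,0,0),(105,105,110));bar[:,:300]=0;bar[:,325:]=0;bar[:145]=0;bar[255:]=0
r=cv2.minAreaRect(cv2.findNonZero(bar)); q=[onz(d,p,.055) for p in cv2.boxPoints(r)]; print(r,np.array(q),np.mean(q,0))
```

```text
[[ 0.6185 -0.1433  0.008 ]
 [ 0.6045 -0.1572  0.008 ]
 [ 0.5968 -0.1413  0.008 ]
 [ 0.5748 -0.1356  0.008 ]
 [ 0.5766 -0.1438  0.008 ]
 [ 0.5473 -0.1467  0.008 ]
 [ 0.5396 -0.1366  0.008 ]
 [ 0.533  -0.1472  0.008 ]
 [ 0.522  -0.1342  0.008 ]
 [ 0.5264 -0.1484  0.008 ]
 [ 0.4917 -0.1516  0.008 ]
 [ 0.4914 -0.1389  0.008 ]
 [ 0.4887 -0.1526  0.008 ]
 [ 0.4655 -0.1505  0.008 ]
 [ 0.4726 -0.1989  0.008 ]
 [ 0.4565 -0.1991  0.008 ]
 [ 0.4697 -0.2432  0.008 ]
 [ 0.4613 -0.2451  0.008 ]
 [ 0.4614 -0.2148  0.008 ]
 [ 0.4446 -0.2213  0.008 ]
 [ 0.4533 -0.2104  0.008 ]
 [ 0.4423 -0.199   0.008 ]
 [ 0.4282 -0.2041  0.008 ]
 [ 0.4372 -0.2147  0.008 ]
 [ 0.4279 -0.2113  0.008 ]
 [ 0.4449 -0.2141  0.008 ]
 [ 0.4319 -0.2285  0.008 ]
 [ 0.4455 -0.2304  0.008 ]
 [ 0.4425 -0.2439  0.008 ]
 [ 0.452  -0.2288  0.008 ]
 [ 0.4622 -0.2541  0.008 ]
 [ 0.4767 -0.2485  0.008 ]
 [ 0.4663 -0.2617  0.008 ]
 [ 0.4752 -0.2647  0.008 ]
 [ 0.4556 -0.2639  0.008 ]
 [ 0.4808 -0.2881  0.008 ]
 [ 0.4678 -0.2969  0.008 ]
 [ 0.4781 -0.2925  0.008 ]
 [ 0.4825 -0.315   0.008 ]
 [ 0.4587 -0.2941  0.008 ]
 [ 0.4555 -0.3058  0
[... 244 characters left out ...]
008 ]
 [ 0.6036 -0.216   0.008 ]
 [ 0.6127 -0.2107  0.008 ]
 [ 0.5982 -0.1548  0.008 ]
 [ 0.6052 -0.1635  0.008 ]] [ 0.4977 -0.2281  0.008 ]
((396.0789489746094, 193.2105255126953), 8.547063827514648) [ 0.5497 -0.3191  0.008 ]
((232.27272033691406, 192.27272033691406), 8.579328536987305) [ 0.5346 -0.1644  0.008 ]
((326.1959533691406, 199.65541076660156), 49.72360610961914) [ 0.5367 -0.2538  0.008 ]
0.15539005780017826 [ 0.5421 -0.2418  0.008 ] 174.41830553067288
((316.361328125, 199.51324462890625), (14.090638160705566, 91.15843963623047), 0.8814040422439575) [[ 0.5051 -0.2405  0.055 ]
 [ 0.5826 -0.2337  0.055 ]
 [ 0.5836 -0.2451  0.055 ]
 [ 0.5062 -0.2526  0.055 ]] [ 0.5444 -0.243   0.055 ]
```

Call:
carry_out(targets=[0, 0, -4, -30, -0.4, 0, 0, 0, -30, 0, 0, 0, 0, -30, 0, 0, 0, 0, -30, 0, 0, 0, 0, -30, 0, 0, 0, 0, -30, 0, 0, 0, 0, -25, 0, 0, 0, 0, -20, 0, 0, 0, 0, 0, 0, 200, 0, 0, 0, 0, 255, 0, 0, 0, 0, 255, 0, 0, 0, 0, 255, 0, 0, 0, 0, 255, 0, 0, 0, 0, 255, 0, 0, 0, 0], newtons=60)

```text
t: 3.1
eef_pos: [0.5427, -0.2434, 0.0311]
tool_rot: [0.0, 0.999, 0.047, 0.0]
contact_force: [-1.5, 0.6, 6.1]
gripper_width: 0.125
grasp_force: 59.5
```

Call:
carry_out(targets=[255, 0, 0, 5, 0, 255, 0, 0, 10, 0, 255, 0, 0, 15, 0, 255, 0, 0, 20, 0, 255, 0, 0, 25, 0, 255, 0, 0, 25, 0, 255, 0, 0, 25, 0, 255, 0, 0, 25, 0, 255, 0, 0, 0, 0, 255, 0, 0, 0, 0])

```text
t: 4.1
eef_pos: [0.5422, -0.2434, 0.181]
tool_rot: [0.0, 0.999, 0.047, 0.001]
contact_force: [0.6, 0.5, -3.2]
gripper_width: 0.122
grasp_force: 58.6
```

Run:
```python
from h import *
o=bot.get_obs(); print(o["eef_pos"],o["contact_force"],o["torque"])
grab("wrist","w2")
```

```text
[ 0.54217696 -0.24337284  0.18097438] [ 0.63987323  0.49417402 -3.16218893] [-0.03658904  0.01508608 -0.00454677]
```

View pics/w2.png

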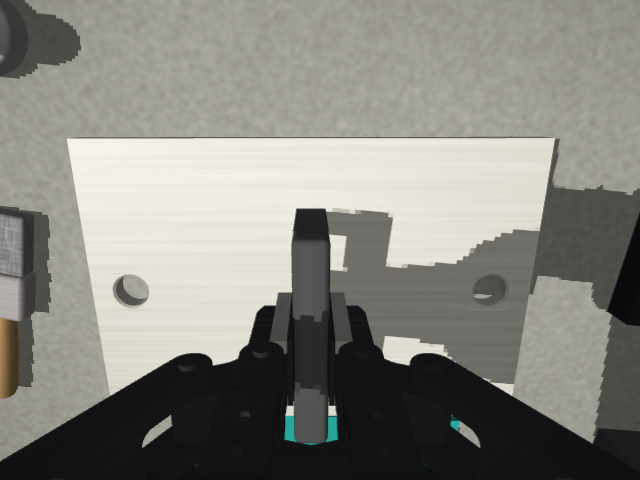

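The cover hangs level in the grip, with its holes at about (130,291) and (490,290). I'm carrying it to hover over the box.

Call:
carry_out(targets=[255, 0, 8, 0, 0, 255, -1, 18, 0, 0, 255, -1, 28, 0, -0.2, 255, -1.5, 32, 0, -0.2, 255, -1.5, 32, 0, -0.2, 255, -1.5, 32, 0, -0.2, 255, -1.5, 32, 0, -0.2, 255, -1.5, 32, 0, -0.2, 255, -1.5, 32, 0, -0.2, 255, -1.5, 32, 0, -0.2, 255, -1.5, 32, 0, -0.2, 255, -1.5, 32, 0, -0.2, 255, -1.5, 32, 0, -0.2, 255, -1.5, 32, 0, -0.2, 255, -1, 28, 0, -0.1, 255, -1, 20, 0, 0, 255, -0.5, 13, 0, 0, 255, 0, 2, 0, 0, 255, 0, 0, 0, 0, 255, 0, 0, 0, 0])

```text
t: 6.15
eef_pos: [0.5214, 0.2239, 0.18]
tool_rot: [0.001, 1.0, 0.024, -0.0]
contact_force: [1.0, 0.5, -3.5]
gripper_width: 0.132
grasp_force: 58.6
```

Run:
```python
from h import *
np.set_printoptions(precision=4,suppress=True)
d=load("w2"); a,b=onz(d,(130.5,291),.158),onz(d,(490,290),.158)
print("hand",a,b,np.linalg.norm(a-b),(a+b)/2,np.degrees(np.arctan2(*(b-a)[:2])))
o=bot.get_obs(); print(o["eef_pos"],o["tool_rot"],o["contact_force"])
s=grab("scene","s3")
cv2.imwrite("pics/c3.png",cv2.resize(s["frame"][130:290,240:420,::-1],None,fx=3.6,fy=3.6,interpolation=cv2.INTER_CUBIC))
```

```text
hand [ 0.5347 -0.1661  0.158 ] [ 0.5497 -0.3209  0.158 ] 0.15550005957059782 [ 0.5422 -0.2435  0.158 ] 174.48554051197692
[0.5214 0.2239 0.18  ] [ 0.0006  0.9997  0.024  -0.0003] [ 1.0436  0.5077 -3.4632]
```

View pics/c3.png

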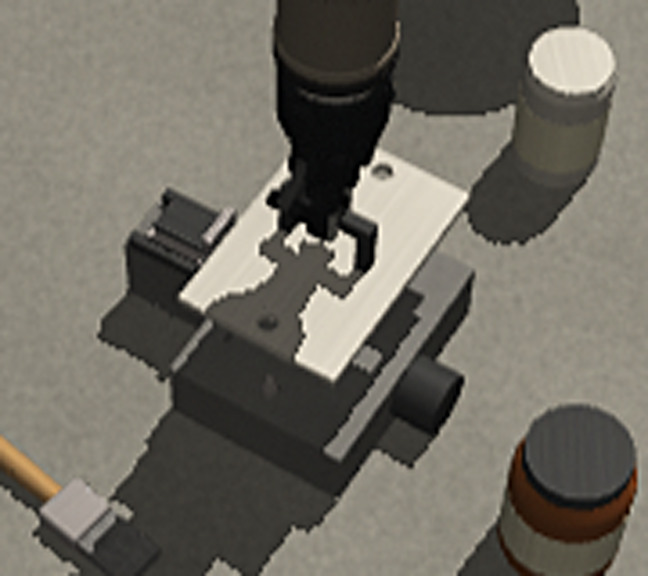

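The scene crop shows the cover hovering over the box, with its holes at crop (382,170) and (268,323). In the full image that's (346.1,177.2) and (314.4,219.7).

Run:
```python
from h import *
np.set_printoptions(precision=4,suppress=True)
d=load("s3")
a,b=onz(d,(346.1,177.2),.157),onz(d,(314.4,219.7),.157)
print(a,b,np.linalg.norm(a-b),(a+b)/2,np.degrees(np.arctan2(*(b-a)[:2])))
fr=cv2.cvtColor(d["frame"],cv2.COLOR_RGB2GRAY)
for x,y in [(346,177),(314,220)]:
    p=fr[y-5:y+6,x-6:x+7].astype(float); print(p.astype(int))
s=load("scene0");fr=cv2.cvtColor(s["frame"],cv2.COLOR_RGB2GRAY)
for x,y in [(344,196),(314,237)]: print(fr[y-6:y+7,x-5:x+6])
```

```text
[0.5186 0.3035 0.157 ] [0.5281 0.1452 0.157 ] 0.1585207159904563 [0.5233 0.2244 0.157 ] 176.5636162056454
[[ 13   8   0  20 223 217 204 185 151 133 131 135 141]
 [ 11   5   0  82 232 218 218 212 202 184 149 134 139]
 [  8   0   0 150 229 223 223 220 221 213 205 184 146]
 [  0   0  72 220 209 149 153 162 207 220 220 214 203]
 [152 134 206 176 108  60  65  72 119 225 217 215 217]
 [231 212 229 122  73 101 107  64  34 209 217 213 215]
 [238 220 223 145 128 139 138 122  84 182 216 215 213]
 [228 217 216 201 182 151 130 168 181 208 215 213 210]
 [224 214 211 213 209 203 199 209 214 216 214 211 213]
 [218 212 209 210 214 217 217 215 213 212 209 212 216]
 [213 211 210 210 213 213 213 211 212 210 211 216 214]]
[[85 85 85 85 85 76 87 83 85 85 86 83 82]
 [88 85 84 84 87 87 85 85 87 87 82 81 84]
 [85 84 85 86 80 78 75 73 79 84 84 86 85]
 [84 83 85 80 70 61 62 83 68 80 86 83 84]
 [84 84 89 68 50 46 49 62 52 72 85 86 85]
 [85 87 89 74 40 41 43 42 44 77 85 85 86]
 [86 88 87 83 71 58 53 56 76 85 85 87 87]
 [81 90 85 86 87 80 79 80 87 86 86 87 84]
 [72 78 82 88 88 85 86 86 86 86 86 85 82]
 [56 67 74
[... 598 characters left out ...]
127  30  31  29 108 100 119 117 115 113]
 [111 127 103 104 104 127 120 114 114 113 114]]
[[112 111 111 112 112 111 110 110 110 114 113]
 [109 111 113 113 111 112 113 111 112 114 113]
 [114 113 113 113 111 113 112 113 113 114 112]
 [116 113 113 114 115 153 131 114 113 115 115]
 [115 114 115 119  74 109 117 111 115 117 115]
 [115 116 117 104  41  56  71  92 118 114 114]
 [114 115 120 101  44  50  54  72 128 115 113]
 [113 116 123 104  46  53  50  67 123 114 112]
 [117 120  68  63  43  51  44  55 119 114 114]
 [119 124  33  34  41  45  37 107 118 115 117]
 [119 126  34  36  33  34  25 123 119 116 116]
 [120 124  29  27 105 104  99 119 115 113 113]
 [125 122 101 100 126 122 118 114 112 113 113]]
```

Call:
carry_out(targets=[255, -0.8, 1.1, -10, 0.1, 255, 0, 0, -20, 0, 255, 0, 0, -20, 0, 255, 0, 0, -10, 0, 255, 0, 0, 0, 0, 255, 0, 0, 0, 0])

```text
t: 6.8
eef_pos: [0.5207, 0.2267, 0.1205]
tool_rot: [-0.0, 1.0, 0.026, 0.0]
contact_force: [0.4, 0.2, -3.0]
gripper_width: 0.127
grasp_force: 58.6
```

Run:
```python
from h import *
np.set_printoptions(precision=4,suppress=True)
o=bot.get_obs(); print(o["eef_pos"],o["tool_rot"],o["contact_force"])
s=grab("scene","s4"); w=grab("side","d4"); v=grab("wrist","w4")
k=lambda d,x,y,W,H,s:cv2.resize(d["frame"][y:y+H,x:x+W,::-1],(int(W*s),int(H*s)),interpolation=cv2.INTER_CUBIC)
cv2.imwrite("pics/c4.png",np.vstack([np.hstack([k(s,265,150,120,110,3.3),k(w,215,235,121,110,3.3)]),np.hstack([k(v,60,190,240,110,1.65),k(v,400,190,240,110,1.65)])]))
```

```text
[0.5207 0.2267 0.1205] [-0.0001  0.9997  0.0257  0.0001] [ 0.4146  0.2085 -2.967 ]Traceback (most recent call last):
  File "<stdin>", line 6, in <module>
    return _nx.concatenate(arrs, 0, dtype=dtype, casting=casting)
           ~~~~~~~~~~~~~~~^^^^^^^^^^^^^^^^^^^^^^^^^^^^^^^^^^^^^^^
ValueError: all the input array dimensions except for the concatenation axis must match exactly, but along dimension 1, the array at index 0 has size 795 and the array at index 1 has size 792
```

Run:
```python
from h import *
s,w,v=load("s4"),load("d4"),load("w4")
print(bot.get_obs()["eef_pos"])
k=lambda d,x,y,W,H,s:cv2.resize(d["frame"][y:y+H,x:x+W,::-1],(396,300),interpolation=cv2.INTER_CUBIC)
cv2.imwrite("pics/c4.png",np.vstack([np.hstack([k(s,280,160,106,80,3.3),k(w,215,245,132,100,3)]),np.hstack([k(v,80,240,119,90,1.65),k(v,430,240,119,90,1.65)])])[:,:])
```

```text
[0.52110849 0.22708332 0.12130981]
```

View pics/c4.png

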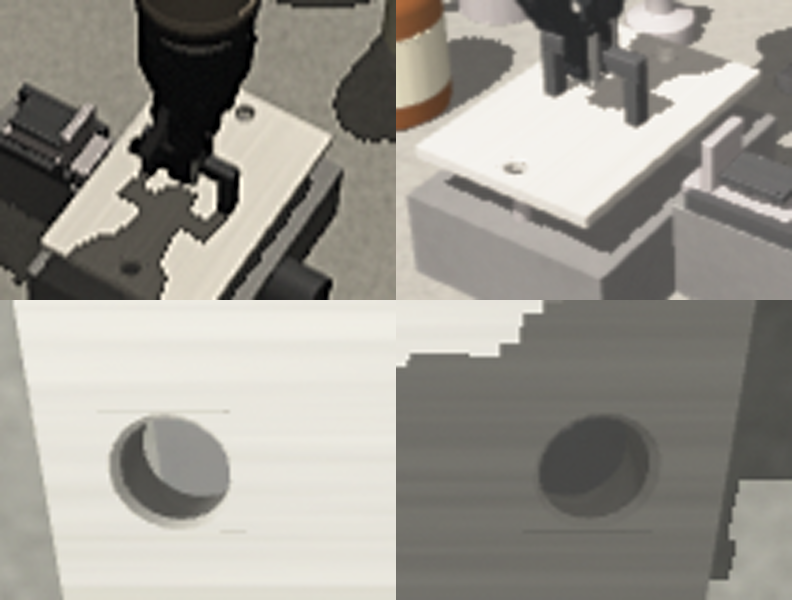

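Run:
```python
from h import *
np.set_printoptions(precision=4,suppress=True)
s,w=load("s4"),load("d4")
z=.0976
a,b=onz(s,(345.6,190.1),z),onz(s,(315.1,231.5),z); print(a,b,np.linalg.norm(a-b))
print("scene err", a-[.5176,.3031,z], b-[.5259,.1483,z])
c=onz(w,(254.3,301),z); print("side",c,c-[.5153,.3024,z])
for n,d,c in (("s4",s,[(345,190),(315,231)]),("d4",w,[(254,301)])):
  fr=cv2.cvtColor(d["frame"],cv2.COLOR_RGB2GRAY)
  for x,y in c: print(n,x,y);print(fr[y-5:y+6,x-6:x+7])
```

```text
[0.519  0.3055 0.0976] [0.5284 0.148  0.0976] 0.157749667569808
scene err [0.0014 0.0024 0.    ] [ 0.0025 -0.0003 -0.    ]
side [0.5147 0.3071 0.0976] [-0.0006  0.0047  0.    ]
s4 345 190
[[ 11  11   7   0 143 228 215 206 182 147 129 134 133]
 [ 11   9   0  30 224 224 222 219 213 205 186 149 131]
 [  7   7   0  38 241 203 194 207 225 222 216 205 185]
 [  4   0   0 144 189 117  99 117 161 224 219 218 213]
 [  0  81 133 219  86  88  64  64  59 188 218 214 216]
 [ 81 211 213 223  84 126 129 129  62 190 219 214 216]
 [159 230 222 220 144 114 125 137 137 216 216 214 213]
 [171 222 215 216 204 172 177 179 205 217 214 211 212]
 [219 220 211 211 214 210 213 210 217 214 214 211 216]
 [230 216 210 209 213 216 216 215 212 213 211 214 217]
 [221 213 210 210 215 214 213 211 212 209 212 217 215]]
s4 315 231
[[85 86 85 83 83 86 85 83 84 86 85 81 82]
 [85 86 85 84 84 87 85 83 86 86 82 83 83]
 [86 85 84 76 89 85 85 87 86 83 82 83 83]
 [85 85 85 77 76 76 77 74 80 84 85 84 84]
 [83 83 84 71 59 52 51 57 71 87 75 84 82]
 [85 86 88 60 45 41 42 43 56 86 82 86 84]
 [85 88 89 66 44 42 43 42 73 85 85 86 84]
 [89 88 85 81 80 67 65 76 85 86 86 86 82]
 [78 82 85 90 89 83 83 87 86 87 87 84 83]
 [66 75 75 85 86 85 85 87 86 87 85 83 85]
 [51 62 70 73 79 87 87 85 88 85 84 84 84]]
d4 254 301
[[242 242 242 242 242 241 242 243 243 242 242 242 242]
 [242 242 242 242 241 235 241 244 244 243 243 242 242]
 [242 242 242 241 240 240 242 243 245 245 244 243 242]
 [241 242 237 228 212 199 211 219 225 206 233 242 242]
 [235 239 221 175 155 156 195 214 220 220 226 239 241]
 [242 241 224 164 142 147 186 186 193 218 229 239 241]
 [242 242 239 215 180 151 137 141 154 214 235 241 242]
 [242 242 242 240 239 238 227 236 238 240 241 241 242]
 [241 241 242 241 242 242 241 241 241 241 242 242 241]
 [231 234 239 241 242 242 241 241 242 242 242 241 241]
 [225 223 227 231 237 240 241 241 242 241 241 240 241]]
```

Run:
```python
from h import *
np.set_printoptions(precision=4,suppress=True)
s,w,w0=load("s4"),load("d4"),load("side0")
z=.0976
a,b=onz(s,(345.1,190.0),z),onz(s,(314.7,231.2),z)
print("scene err", a-[.5176,.3031,z], b-[.5259,.1483,z],np.linalg.norm(a-b))
c=onz(w,(253.9,300.6),z); print("side",c,c-[.5153,.3024,z])
fr=cv2.cvtColor(w0["frame"],cv2.COLOR_RGB2GRAY)
for x,y in [(256,310),(305,272)]: print(fr[y-6:y+7,x-6:x+7])
# wrist holes
v=load("w4")
A=onz(v,(80+170*119/396,240+171*.3),z);B=onz(v,(430+(600-396)*119/396,240+166*.3),z);print("wrist",A,B,np.linalg.norm(A-B),(A+B)/2)
# where would pins appear in wrist (tri positions)
for p in [[.5166,.3026,.08],[.5245,.1472,.08]]: print(proj(v,p))
```

```text
scene err [0.0001 0.0018 0.    ] [ 0.0011 -0.0002 -0.    ] 0.15708353304771305
side [0.5161 0.3066 0.0976] [ 0.0008  0.0042 -0.    ]
[[ 86  84  85  86  86  86  86  85  86  86  87  86  85]
 [104  96  90  87  87  86  85  85  86  86  85  85  84]
 [163 149 122 102  92  96  96  92  88  86  85  86  85]
 [170 170 166 151 128 150 155 130  98  86  86  85  85]
 [171 172 173 171 173 204 209 180 116  89  85  85  85]
 [170 171 172 173 182 210 208 174 127 109  98  90  88]
 [172 172 173 175 189 211 208 183 141 131 143 122 113]
 [172 172 172 175 203 215 212 190 156 141 166 170 169]
 [171 171 170 174 206 217 212 195 163 135 170 170 168]
 [171 170 171 181 209 216 211 196 166 133 140 112 111]
 [172 172 171 166 189 205 201 181 156 119  97  88  99]
 [174 174 173 169 179 185 178 164 144 113  92  88 108]
 [173 174 171 163 176 181 176 164 144 115 100 110 158]]
[[196 196 197 197 198 199 200 200 199 199 201 202 201]
 [201 199 198 197 198 199 201 201 200 200 201 200 199]
 [197 198 197 199 198 200 201 203 202 201 200 200 200]
 [191 196 199 198 198 206 208 203 202 201 199 201 202]
 [175 181 189 190 187 212 210 190 196 199 201 201 202]
 [172 174 175 177 190 213 204 178 190 198 202 202 203]
 [172 173 174 179 203 213 204 173 160 187 199 200 198]
 [172 172 173 180 209 217 205 172 151 172 182 189 193]
 [173 171 174 190 214 216 205 178 146 163 169 174 176]
 [172 172 172 181 206 209 202 171 130 106 111 163 174]
 [174 174 173 172 184 184 174 152 120  93  99 162 174]
 [174 173 172 169 180 180 170 151 120 104 112 164 175]
 [172 172 172 171 180 180 171 151 129 159 168 173 173]]
wrist [0.5164 0.3047 0.0976] [0.5252 0.1485 0.0976] 0.1564312182849829 [0.5208 0.2266 0.0976]
[150.8305 275.7335]
[478.3796 276.0132]
```

Cover and pins disagree by about +1.8 mm in y. I'll correct that and lower onto the tapers while watching the force.

Call:
carry_out(targets=[255, -0.3, -1.8, 0, 0, 255, 0, 0, -4, 0, 255, 0, 0, -4, 0, 255, 0, 0, -4, 0, 255, 0, 0, -4, 0, 255, 0, 0, 0, 0])

```text
t: 7.55
eef_pos: [0.5196, 0.2247, 0.1035]
tool_rot: [0.0, 1.0, 0.026, -0.001]
contact_force: [-1.2, -0.5, -3.8]
gripper_width: 0.127
grasp_force: 58.6
```

Call:
carry_out(targets=[255, 0.4, 0, -2, 0, 255, 0, 0, -2, 0, 255, 0, 0, -2, 0, 255, 0, 0, 0, 0])

```text
t: 7.95
eef_pos: [0.5203, 0.2249, 0.098]
tool_rot: [0.0, 1.0, 0.026, -0.0]
contact_force: [0.2, -0.0, -3.2]
gripper_width: 0.122
grasp_force: 58.6
```

Call:
carry_out(targets=[255, 0, 0, -2, 0, 255, 0, 0, -2, 0, 255, 0, 0, -2, 0, 255, 0, 0, -1, 0, 255, 0, 0, 0, 0])

```text
t: 8.45
eef_pos: [0.5204, 0.225, 0.0912]
tool_rot: [0.0, 1.0, 0.026, -0.0]
contact_force: [0.5, -0.2, -3.2]
gripper_width: 0.125
grasp_force: 58.7
```

Not on the rim yet; I'm still carrying the full weight (about -3.2 N). I'll go down in 1 mm steps.

Call:
carry_out(targets=[255, 0, 0, -1, 0, 255, 0, 0, -0.5, 0, 255, 0, 0, 0, 0, 255, 0, 0, 0, 0])

```text
t: 8.85
eef_pos: [0.5206, 0.225, 0.0911]
tool_rot: [0.0, 1.0, 0.026, 0.0]
contact_force: [-3.8, -2.0, 8.8]
gripper_width: 0.127
grasp_force: 60.3
```

Call:
carry_out(targets=[150, 0, 0, 0, 0, 120, 0, 0, 0, 0, 120, 0, 0, 0, 0, 120, 0, 0, 0, 0, 120, 0, 0, 10, 0, 120, 0, 0, 20, 0, 120, 0, 0, 30, 0, 120, 0, 0, 40, 0, 120, 0, 0, 40, 0, 120, 0, 0, 20, 0, 120, 0, 0, 0, 0])

```text
t: 9.95
eef_pos: [0.5223, 0.2261, 0.2543]
tool_rot: [-0.002, 1.0, 0.026, 0.003]
contact_force: [0.1, 0.6, -1.2]
gripper_width: 0.531
grasp_force: 0.0
```

Run:
```python
from h import *
np.set_printoptions(precision=4,suppress=True)
o=bot.get_obs(); print(o["t"],o["eef_pos"],o["contact_force"])
v=grab("wrist","w5"); w=grab("side","d5")
cv2.imwrite("pics/c5.png",np.hstack([cv2.resize(v["frame"][:,:,::-1],(400,300)),cv2.resize(w["frame"][225:375,200:400,::-1],(400,300),interpolation=cv2.INTER_CUBIC)]))
```

```text
9.95 [0.5223 0.2261 0.2543] [ 0.0955  0.5784 -1.19  ]
```

View pics/c5.png

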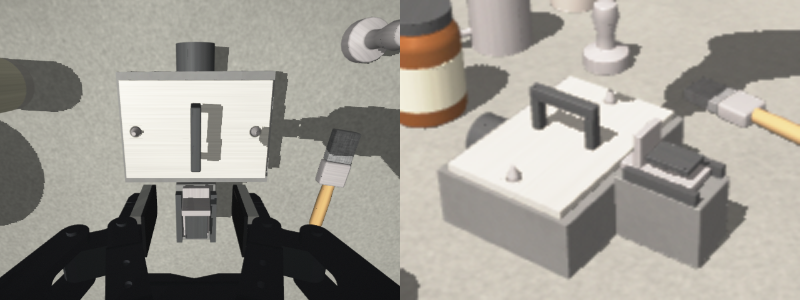

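The cover lies flush with both pins through its holes. The fingers are clear, and the bolt shows at about (195,205) in the half-size wrist view. Now I'll measure the tab and the wall in an enlarged crop.

Run:
```python
from h import *
v=load("w5")
cv2.imwrite("pics/c6.png",cv2.resize(v["frame"][270:400,235:385,::-1],(690,598),interpolation=cv2.INTER_CUBIC))
```

```text
(no output)
```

View pics/c6.png

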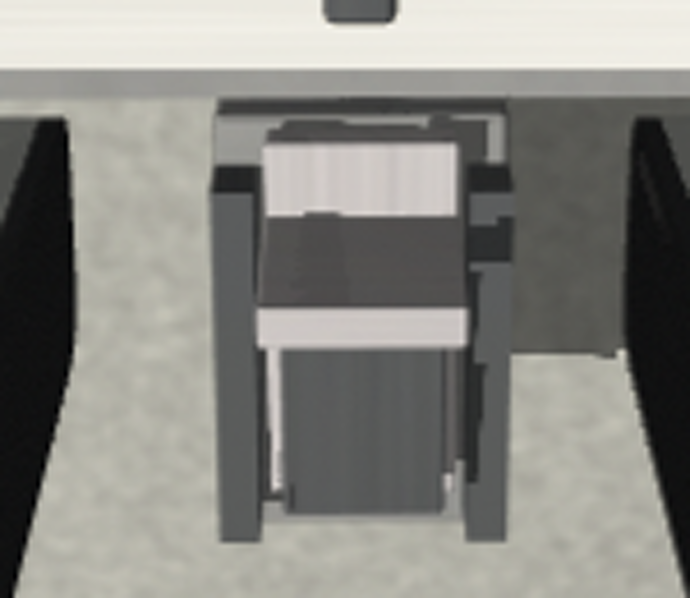

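Run:
```python
from h import *
np.set_printoptions(precision=4,suppress=True)
v=load("w5"); k=lambda x,y,z:onz(v,(235+x/4.6,270+y/4.6),z)
B,F=k(362,347,.112),k(362,308,.112); T=k(365,514,.0925)
print("back",B,"front",F,"width",np.linalg.norm(k(257,347,.112)-k(467,347,.112)))
print("tab rear",T,"width",np.linalg.norm(k(288,514,.0925)-k(445,514,.0925)))
u=np.array([np.cos(.051),np.sin(.051)])
print("tab centre from wall",B[:2]-.025*u,"from rear",T[:2]+.022*u)
c=np.array([.5206,.225]); print("box-frame x of wall",(B[:2]-c)@u,(B[:2]-c)@[-u[1],u[0]])
o=bot.get_obs(); print(o["eef_pos"],o["tool_rot"])
```

```text
back [0.4233 0.2188 0.112 ] front [0.4307 0.2192 0.112 ] width 0.0354353370470094
tab rear [0.3765 0.2157 0.0925] width 0.02912873092632319
tab centre from wall [0.3983 0.2175] from rear [0.3984 0.2168]
box-frame x of wall -0.09749897219122344 -0.0012214777099214856
[0.5205 0.2249 0.2503] [-0.0001  0.9997  0.0258  0.0004]
```

Run:
```python
from h import *
np.set_printoptions(precision=4,suppress=True)
v=grab("wrist","w6"); g=cv2.cvtColor(v["frame"],cv2.COLOR_RGB2GRAY)
m=cv2.inRange(g,150,255); m[:325]=0; m[375:]=0; m[:,285:]*=1; m[:,:280]=0; m[:,345:]=0
for y in range(330,395,1): print(y,int(g[y,300:330].mean()),end="; ")
row=g[345]; print([int(x) for x in row[280:350]])
```

```text
330 78; 331 80; 332 79; 333 79; 334 79; 335 77; 336 166; 337 197; 338 197; 339 198; 340 199; 341 199; 342 197; 343 198; 344 196; 345 101; 346 89; 347 89; 348 89; 349 89; 350 89; 351 89; 352 89; 353 89; 354 89; 355 89; 356 89; 357 89; 358 89; 359 89; 360 89; 361 89; 362 89; 363 89; 364 89; 365 89; 366 89; 367 89; 368 89; 369 89; 370 89; 371 89; 372 89; 373 89; 374 89; 375 89; 376 89; 377 89; 378 89; 379 89; 380 91; 381 137; 382 143; 383 175; 384 175; 385 175; 386 175; 387 175; 388 177; 389 177; 390 178; 391 178; 392 178; 393 177; 394 176; [93, 92, 92, 92, 91, 92, 91, 92, 72, 82, 93, 191, 197, 152, 112, 104, 105, 105, 107, 106, 105, 105, 104, 104, 103, 103, 104, 104, 105, 102, 101, 102, 101, 101, 98, 99, 102, 102, 102, 100, 102, 103, 103, 102, 100, 100, 101, 101, 103, 84, 103, 105, 93, 86, 59, 49, 47, 86, 92, 91, 91, 91, 92, 91, 121, 165, 173, 162, 165, 152]
```

Call:
carry_out(targets=[255, -14, -1, 0, 0, 255, -25, -1.2, 0, 0, 255, -30, -1.5, 0, 0, 255, -25, -1.3, 0, 0, 255, -20, -1, 0, 0, 255, 0, 0, -20, 0, 255, 0, 0, -35, 0, 255, 0, 0, -40, 0, 255, 0, 0, -30, 0, 255, 0, 0, -15, 0, 255, 0, 0, -10, 0, 255, 0, 0, 0, 0, 255, 0, 0, 0, 0, 255, 0, 0, 0, 0])

```text
t: 11.5
eef_pos: [0.407, 0.2193, 0.1007]
tool_rot: [-0.0, 1.0, 0.026, 0.001]
contact_force: [-0.1, 0.4, 0.3]
gripper_width: -0.004
grasp_force: 0.0
```

Run:
```python
from h import *
o=bot.get_obs(); print(o["t"],o["eef_pos"],o["tool_rot"],o["contact_force"],o["gripper_width"])
w=grab("side","d7"); s=grab("scene","s7")
cv2.imwrite("pics/c7.png",np.hstack([cv2.resize(w["frame"][215:365,250:400,::-1],(400,400),interpolation=cv2.INTER_CUBIC),cv2.resize(s["frame"][150:250,250:350,::-1],(400,400),interpolation=cv2.INTER_CUBIC)]))
```

```text
11.5 [0.40697553 0.21933321 0.10071048] [-3.96791989e-04  9.99666759e-01  2.58002885e-02  7.47979311e-04] [-0.06756831  0.38689704  0.28262171] -0.0036180416948015963
```

View pics/c7.png

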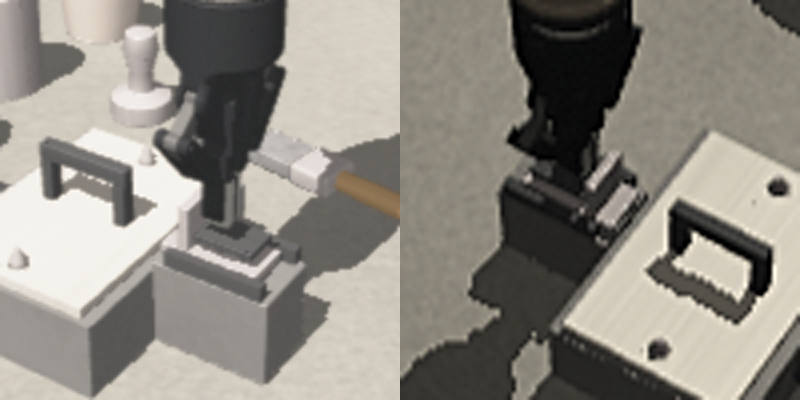

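The closed fingers stand over the tab, just behind the wall. Next I'll press down.

Call:
carry_out(targets=[255, 0, 0, -4, 0, 255, 0, 0, -4, 0, 255, 0, 0, -4, 0, 255, 0, 0, -3, 0, 255, 0, 0, 0, 0])

```text
t: 12.1
eef_pos: [0.4068, 0.2191, 0.0847]
tool_rot: [-0.0, 1.0, 0.026, 0.0]
contact_force: [-1.0, -1.7, 5.8]
gripper_width: -0.002
grasp_force: 2.8
```

Call:
carry_out(targets=[255, 3, 0.15, 0, 0, 255, 3, 0.15, 0, 0, 255, 3, 0.15, 0, 0, 255, 3, 0.15, 0, 0, 255, 3, 0.15, 0, 0, 255, 3, 0.15, 0, 0, 255, 3, 0.15, 0, 0, 255, 3, 0.15, 0, 0, 255, 0, 0, 0, 0])

```text
t: 13.0
eef_pos: [0.4306, 0.2205, 0.0848]
tool_rot: [-0.0, 1.0, 0.026, -0.0]
contact_force: [-1.8, 0.6, 6.2]
gripper_width: 0.001
grasp_force: 2.8
```

Call:
carry_out(targets=[255, 2, 0.1, 0, 0, 255, 2, 0.1, 0, 0, 255, 2, 0.1, 0, 0, 255, 2, 0.1, 0, 0, 255, 1, 0, 0, 0, 255, 0, 0, 0, 0])

```text
t: 13.6
eef_pos: [0.4383, 0.2207, 0.0845]
tool_rot: [0.0, 1.0, 0.026, -0.001]
contact_force: [-4.1, -0.1, 7.0]
gripper_width: -0.001
grasp_force: 3.1
```

Call:
carry_out(targets=[255, 1, 0, 0, 0, 255, 1, 0, 0, 0, 255, 1, 0, 0, 0, 255, 0, 0, 0, 0])

```text
t: 14.0
eef_pos: [0.4406, 0.2207, 0.0845]
tool_rot: [0.001, 1.0, 0.026, -0.002]
contact_force: [-6.6, 0.0, 7.7]
gripper_width: -0.005
grasp_force: 5.0
```

Call:
carry_out(targets=[255, 1, 0, 0, 0, 255, 1, 0, 0, 0, 255, 0, 0, 0, 0])

```text
t: 14.3
eef_pos: [0.4406, 0.2206, 0.0844]
tool_rot: [0.001, 1.0, 0.027, -0.003]
contact_force: [-11.9, -0.9, 13.7]
gripper_width: 0.002
grasp_force: 8.8
```

Stalled against the end stop, at about 29 mm of travel. Lifting straight up to let the tab go.

Call:
carry_out(targets=[255, 0, 0, 3, 0, 255, 0, 0, 4, 0, 255, 0, 0, 5, 0, 255, -1, 0, 8, 0, 255, -3, 0, 15, 0, 255, -5, 0, 25, 0, 255, -10, 0, 30, 0, 255, -15, 0, 30, 0, 255, -15, 0, 20, 0, 255, 0, 0, 0, 0, 255, 0, 0, 0, 0])

```text
t: 15.4
eef_pos: [0.396, 0.2205, 0.2251]
tool_rot: [-0.0, 1.0, 0.026, 0.001]
contact_force: [0.4, -0.7, -1.1]
gripper_width: -0.002
grasp_force: 0.0
```

Run:
```python
from h import *
np.set_printoptions(precision=4,suppress=True)
o=bot.get_obs(); print(o["t"],o["eef_pos"],o["contact_force"])
w=grab("side","d8"); s=grab("scene","s8"); v=grab("wrist","w8")
k=lambda i:cv2.resize(i[:,:,::-1],(400,400),interpolation=cv2.INTER_CUBIC)
cv2.imwrite("pics/c8.png",np.hstack([k(w["frame"][235:355,250:370]),k(v["frame"][120:420,170:470])]))
for p,n in [([.4525,.2207,.112],"wall back exp"),([.4275,.219,.0925],"tab up"),([.4275,.219,.0845],"tab down")]: print(n,proj(w,p),proj(v,p))
```

```text
15.4 [0.396  0.2205 0.2251] [ 0.4419 -0.6782 -1.0569]
wall back exp [311.3944 283.8063] [313.8928 141.0553]
tab up [323.0846 296.823 ] [314.2357 177.7506]
tab down [323.0693 300.448 ] [314.1385 175.8882]
```

View pics/c8.png

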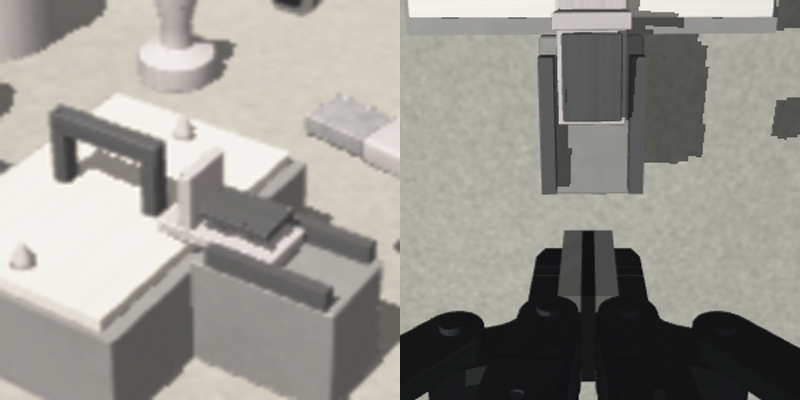

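Run:
```python
from h import *
np.set_printoptions(precision=4,suppress=True)
v=load("w8"); g=cv2.cvtColor(v["frame"],cv2.COLOR_RGB2GRAY).astype(float)
p=g[120:230,302:322].mean(1); e=np.diff(p); print([(120+i+1,int(e[i])) for i in range(len(e)) if abs(e[i])>15])
for r in (180,200): print([ (x,int(g[r,x])) for x in range(285,345)][::1])
o=v["pose"]; wb=onz(v,(314,142.3),.112); print(wb)
for z in (.0925,.0845): print(z, proj(v,wb-[.047,.0024,.112-z]), [proj(v,wb+[-.03,s*.015,z-.112])[0] for s in(1,-1)])
```

```text
[(126, -29), (127, -82), (129, 82), (130, 34), (142, -42), (143, 53), (144, -93), (145, -29), (146, 17), (211, 68), (212, 37), (213, -54)]
[(285, 47), (286, 68), (287, 73), (288, 143), (289, 195), (290, 199), (291, 148), (292, 97), (293, 88), (294, 90), (295, 89), (296, 91), (297, 91), (298, 92), (299, 92), (300, 92), (301, 92), (302, 90), (303, 90), (304, 90), (305, 90), (306, 91), (307, 92), (308, 93), (309, 91), (310, 91), (311, 91), (312, 88), (313, 90), (314, 89), (315, 87), (316, 87), (317, 87), (318, 88), (319, 91), (320, 90), (321, 90), (322, 89), (323, 89), (324, 88), (325, 90), (326, 92), (327, 91), (328, 89), (329, 88), (330, 87), (331, 87), (332, 88), (333, 89), (334, 91), (335, 82), (336, 68), (337, 90), (338, 93), (339, 78), (340, 73), (341, 55), (342, 37), (343, 44), (344, 45)]
[(285, 67), (286, 53), (287, 70), (288, 70), (289, 187), (290, 198), (291, 162), (292, 105), (293, 88), (294, 87), (295, 88), (296, 89), (297, 90), (298, 91), (299, 91), (300, 91), (301, 90), (302, 90), (303, 90), (304, 90), (305, 89), (306, 90), (307, 90), (308, 92), (309, 91), (310, 91), (311, 89), (312, 88), (313, 88), (314, 88), (315, 87), (316, 87), (317, 85), (318, 87), (319, 89), (320, 91), (321, 90), (322, 89), (323, 87), (324, 88), (325, 89), (326, 90), (327, 89), (328, 89), (329, 87), (330, 87), (331, 86), (332, 88), (333, 89), (334, 90), (335, 73), (336, 76), (337, 91), (338, 90), (339, 72), (340, 71), (341, 47), (342, 38), (343, 43), (344, 44)]
[0.4518 0.2206 0.112 ]
0.0925 [313.6299 211.3084] [np.float64(288.78488754830363), np.float64(333.9243289069922)]
0.0845 [313.551 208.599] [np.float64(289.3756598009062), np.float64(333.29679896790697)]
```

The tab's rear edge is at row 211.2, which matches tab up (211.3; pressed would be 208.6). The wall has advanced about 28 mm, so I'm handing in.

```bash
python3 -c "
from station import bot; print(bot.hand_in())"
```

```text
the job is handed in; nothing more can be done
None
```

I handed the job in at about 15.5 s of the 58 s allowed, but the hand-in returned no verdict: the cover lies flush over both pins, the bolt is about 28 mm forward with its tab sprung up, the arm is clear, and I saw nothing else disturbed.

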